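# Switch the dust suction to the other inlet

## Task

Switch the carving bench's dust suction from the blue inlet to the green one: with the fingertips, push the green inlet's wooden shutter fully open first, and only then push the blue inlet's shutter fully shut, so that the extractor is never choked with both closed. Only push the shutters; leave the sanding drums, leaf carving and tools lying where they are.

Things in the scene. Friction and masses are not known exactly. Their poses are not given: they have to be found in the camera images.
- green_inlet: dust suction inlet: green metal box fixed to the bench, 130 (own x) x 230 (own y) x 60 mm high; round duct on its own +x side, 58 mm high. Origin: centre of its underside, z up. On its top a wooden shutter slides along own y between two steel rails as long as the box, 90 mm above the bench, 85 mm apart at their lips. The rails are open at both ends: either end face of the shutter can be reached
- green_mouth (a point): centre of the green inlet's 80 x 80 mm black grilled mouth, in the box's flat top, 60 mm above the bench, at the box's own y = -45 mm; the shutter covers it when shut and uncovers it by sliding towards the box's own +y. Axes as the box
- green_shutter (a joint): how far the green inlet's shutter is slid open, along the box's own +y: 0 m fully shut (mouth covered), 0.090 m fully open (mouth clear), with a hard stop at each; it stays where it is left, sliding friction about 2 N
- green_shutter_top (a point): centre of the top face of the green inlet's shutter, 84 mm above the bench, axes as the box. The shutter is a pale wooden slab 96 mm (own x) x 95 mm (own y, sliding direction) x 24 mm thick, held down by the rails, green stripe across its middle, too wide to grip; push it on an end face, 47.5 mm from this point along own y
- blue_inlet: dust suction inlet: blue metal box fixed to the bench, 130 (own x) x 230 (own y) x 60 mm high; round duct on its own +x side, 58 mm high. Origin: centre of its underside, z up. On its top a wooden shutter slides along own y between two steel rails as long as the box, 90 mm above the bench, 85 mm apart at their lips. The rails are open at both ends: either end face of the shutter can be reached
- blue_mouth (a point): centre of the blue inlet's 80 x 80 mm black grilled mouth, in the box's flat top, 60 mm above the bench, at the box's own y = +45 mm; the shutter covers it when shut and uncovers it by sliding towards the box's own -y. Axes as the box
- blue_shutter (a joint): how far the blue inlet's shutter is slid open, along the box's own -y: 0 m fully shut (mouth covered), 0.090 m fully open (mouth clear), with a hard stop at each; it stays where it is left, sliding friction about 2 N
- blue_shutter_top (a point): centre of the top face of the blue inlet's shutter, 84 mm above the bench, axes as the box. The shutter is a pale wooden slab 96 mm (own x) x 95 mm (own y, sliding direction) x 24 mm thick, held down by the rails, blue stripe across its middle, too wide to grip; push it on an end face, 47.5 mm from this point along own y
- leaf: carved wooden leaf lying on the bench beyond the inlets, 150 x 62 mm, 26 mm high, brown; loose, leave alone. Origin: centre of its underside
- drum_a: dark red sanding drum (short tube) standing on the bench between the two inlets, 26 mm across, 28 mm high; loose, leave alone. Origin: centre of its underside
- drum_b: dark red sanding drum standing on the bench, 30 mm across, 30 mm high; loose, leave alone. Origin: centre of its underside
- drum_c: dark red sanding drum standing on the bench, 22 mm across, 26 mm high; loose, leave alone. Origin: centre of its underside
- flap_wheel: reddish flap sanding wheel lying flat, 55 mm across, 20 mm high; loose, leave alone. Origin: centre of its underside
- chuck_key: black T-shaped chuck key lying on the bench, 76 mm wide, 60 mm long, 14 mm high; loose, leave alone. Origin: centre of its underside at the cross-bar
- handpiece: silver rotary carving handpiece lying on the bench on the robot's side of the inlets, 155 mm long, 27 mm thick; loose, leave alone. Origin: centre of its underside

How it is judged:
By the outcome, as a careful person would: the job done as asked, in the order asked, and still so for the second after the job is handed in, with the robot touching nothing.
It also fails if it takes over 48 s, if anything falls off the work surface, if the arm or the gripper's body presses on something with over 40 N, if the wrist force passes 120 N, or if a joint passes its speed limit or range.

## Robot

A 7-joint arm with a two-finger parallel gripper is mounted at the origin on the work surface. World frame = base frame: x ahead of the robot, y to its left, z up, the work surface at z = 0. Lengths are in m, angles in rad, forces in N, time in s.
With the tool pointing down it reaches from about 0.4 to 0.85 m from the base axis. Payload 4.5 kg.
Tool frame: the origin (TCP) lies on the centre line of the jaws, within the pads' length; the fingertips stand 11 mm ahead of it and the grasp point (between the pads) lies 8 mm behind it; z points along the fingers, y is the line along which they close (so a half turn about z gives the same grasp; the last joint's range is limited). The gripper opens to 88 mm and grips with 3 to 60 N. Pads are 18 mm wide; open, the fingers measure 123 mm over their backs; the gripper's body (75 mm by 187 mm) begins 45 mm behind the grasp point.
Start: joints at [-1.077, 0.689, -0.195, 1.565, 0.157, 0.902, -0.215], TCP at [0.277, 0.56, 0.25] pointing down, gripper open.
Joint ranges: [-3.01, 3.01], [-0.46, 2.08], [-1.47, 1.51], [0.13, 2.56], [-1, 4.14], [0.04, 2.09], [-2.66, 2.66]. Speed limits (rad/s): [2.57, 2.57, 3.14, 3.14, 3.14, 3.14, 3.14].

## Interface

Orientations are given as a unit quaternion [x, y, z, w].
In Python, from plant import * gives the robot as it stands. The module is installed in compiled form; this text tells all that it offers.
- The arm moves only by the tool send_rows, never from a script. Its argument "motion" is a list of rows, each an object of numbers: "x", "y", "z": the shift along the tool's x, y, z in cm; "rx", "ry", "rz": the turn, a rotation vector about the tool's x, y, z in rad; "jaw": the finger opening in cm, from 0 to 8.81. In form: [{"x": .., "y": .., "z": .., "rx": .., "ry": .., "rz": .., "jaw": ..}, ...]. A call has exactly 5 rows; each row shifts and turns the commanded pose from where the row before left it, along the tool's axes as they then stand; what a row does not reach is not made up. A row lasts 1/10 s, in which the tool goes at most 50 mm and 8.59 degrees, less where a joint would pass 70% of its speed; a pose out of reach is approached as far as the arm can. A call is refused whole if a number of a shift passes 5 or a number of a turn 0.15, either way. A call with a gripper value outside its range is refused whole. The fingers move at their own pace and stop on an object; "grip_force" is the grip in N (left out, the last holds). Time passes only in rows, so rows that do not move let the fingers close, or fill a call up. It gives the time, the measured TCP pose, the force, the opening and the grip force at its end, in the units of the state.
- get_state(): the state, without advancing time (a new reading comes with each control period).
- snapshot(name): name is "side" or "top"; returns a dict with "img" (384x512x3 uint8, red, green, blue), "vertical_fov" (degrees; the focal length in pixels is half the picture's height over the tangent of half this angle, whatever the lens; pixels are square), "cx", "cy" (the principal point, pixels), "D" ([k1, k2, p1, p2, k3] as OpenCV has them; the pictures are not rectified), "extrinsics" (4x4, takes a point from camera to world coordinates). Camera axes: x right, y up, looking along -z (the intrinsics and any distortion apply to the point x, -y, -z); pixel columns grow to the right and rows downward; lengths in m; the calibration is good to about 2 mm. A picture is of the moment at which its call begins. There is no depth.
- finish_job(): hands the job in; it is judged then, once.
The state is a dict: "clock": time; "q": joint angles; "qd": joint speeds; "joint_torque": joint torques, N m; "tool_pos": TCP position; "eef_rot": TCP orientation; "contact_force": force on the tool from outside, world axes, zero at the start; "moment": the same for the moment, N m; "opening": opening from 0.0 (shut) to 1.0 (fully open); "finger_force": force on a finger pad.
Only numpy, scipy, OpenCV 4.12 (cv2) and the standard library are available. Lean on these libraries where they do the work, as an engineer would, in place of code of your own. Each camera call takes 0.05 s, during which the arm holds its last target. There are 200 camera calls.

## Working session

There is one attempt and no reset: what is moved stays moved. The work goes in short steps, Python scripts to look and compute and a tool call to move; the robot and the scene stay as the last step left them, time stands still between calls to the robot, and variables do not carry over. Pictures are saved under pics/ and viewed, at most 10 in all, crops included, and the job is handed in when it is done.

Besides the shell and the picture viewer there is one more tool, called after "Request:" by a JSON object that holds its "name" and its "arguments". send_rows: Moves the arm, as the interface text tells. Its arguments: {"type":"object","properties":{"motion":{"type":"array"},"grip_force":{"type":"number"}},"required":["motion"]}

```bash
mkdir -p pics; cat > h.py <<'E'
from plant import *
import numpy as np, cv2
def cam(s):
    h,w=s["img"].shape[:2]; f=h/2/np.tan(np.radians(s["vertical_fov"])/2)
    return np.array([[f,0,s["cx"]],[0,f,s["cy"]],[0,0,1.]]),np.array(s["D"],float),np.array(s["extrinsics"])
def ray(s,uv,z):
    K,D,T=cam(s); p=cv2.undistortPoints(np.array(uv,float).reshape(-1,1,2),K,D).reshape(-1,2)
    d=np.c_[p[:,0],-p[:,1],-np.ones(len(p))]@T[:3,:3].T; o=T[:3,3]
    return o+d*((z-o[2])/d[:,2])[:,None]
def proj(s,P):
    K,D,T=cam(s); c=(np.array(P,float).reshape(-1,3)-T[:3,3])@T[:3,:3]; c=c*[1,-1,-1]
    return cv2.projectPoints(c,np.zeros(3),np.zeros(3),K,D)[0].reshape(-1,2)
def save(s,n): cv2.imwrite("pics/"+n,s["img"][:,:,::-1])
E
python3 - <<'E'
from h import *
import pickle
for n in("top","side"):
    s=snapshot(n); save(s,n+"0.png"); pickle.dump(s,open(n+"0.pkl","wb")); print(n,s["extrinsics"],s["vertical_fov"],s["D"])
print(get_state())
E
```

```text
top [[-0.00990796  0.98415798 -0.17701667  0.39928186]
 [-0.9998933  -0.00785063  0.01231886 -0.01420182]
 [ 0.01073401  0.17711984  0.98413076  1.00356375]
 [ 0.          0.          0.          1.        ]] 49.373563179017054 [-0.06395042  0.          0.          0.          0.        ]
side [[-0.6734975   0.49605122 -0.54802766  0.104757  ]
 [-0.73915242 -0.45937111  0.49257678  0.40615866]
 [-0.00740476  0.7368252   0.67604275  0.65563275]
 [ 0.          0.          0.          1.        ]] 52.916203251354055 [-0.04419523  0.          0.          0.          0.        ]
{'clock': 0.1, 'q': array([-1.07719636,  0.68987647, -0.19453093,  1.56622143,  0.15728842,
        0.90249823, -0.21508965]), 'qd': array([ 0.00150576, -0.00045932, -0.00055005, -0.00400855, -0.0009683 ,
        0.00069492, -0.00084977]), 'joint_torque': array([-2.78853084e-03, -5.28498638e+01, -1.27124269e+00, -1.53839153e+01,
       -5.24722261e-02,  1.94676031e-03,  5.69247118e-05]), 'tool_pos': array([0.27714584, 0.55958979, 0.2490102 ]), 'eef_rot': array([ 2.27838413e-01,  9.73698622e-01, -7.95753400e-04, -1.33024028e-04]), 'contact_force': array([ 0.20421906, -1.67992484, -0.14327969]), 'moment': array([-0.0202602 ,  0.01792032,  0.01775605]), 'finger_force': 0.0, 'opening': 0.9988430361426267}
```

View pics/top0.png

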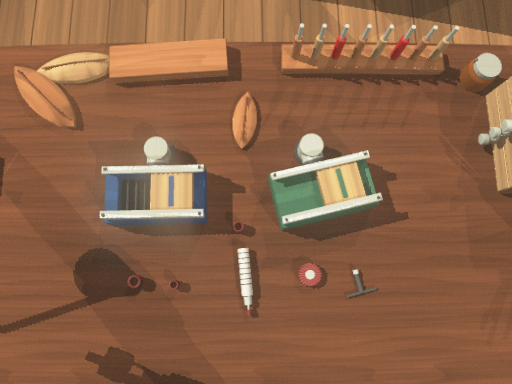

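View pics/side0.png

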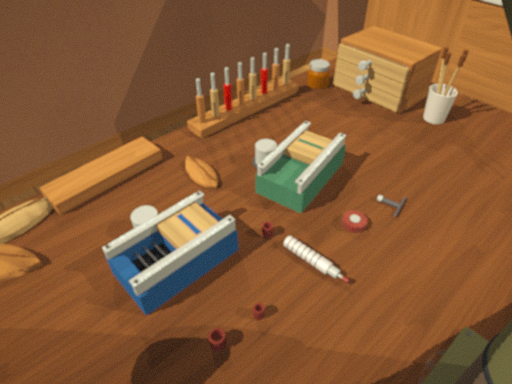

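Top view: the blue inlet is at (155,193) with its grille on the left and its shutter on the right, so it is open. The green inlet is at (327,190) with its shutter on the right over the mouth, so it is shut. Both ducts point up in the picture (world +x), so both pushes go to the left, about world +y.

```bash
cat >> h.py <<'E'
def rails(s,x0,x1):
    hsv=cv2.cvtColor(s["img"],cv2.COLOR_RGB2HSV); m=((hsv[...,1]<60)&(hsv[...,2]>150)).astype(np.uint8)
    m[:, :x0]=0; m[:,x1:]=0; m[:150]=0; m[230:]=0
    n,l,st,c=cv2.connectedComponentsWithStats(m); out=[]
    for i in range(1,n):
        if st[i,4]<150: continue
        v,u=np.nonzero(l==i); P=ray(s,np.c_[u,v],.09)[:,:2].astype(np.float32)
        (cx,cy),(w,h),a=cv2.minAreaRect(P); b=cv2.boxPoints(((cx,cy),(w,h),a))
        e=max([b[1]-b[0],b[2]-b[1]],key=np.linalg.norm); e=e*np.sign(e[1])
        out.append((cx,cy,max(w,h),min(w,h),np.degrees(np.arctan2(e[1],e[0]))))
    return out
def stripe(s,x0,x1,lo,hi):
    # stripe on shutter: coloured pixels inside the wood
    hsv=cv2.cvtColor(s["img"],cv2.COLOR_RGB2HSV)
    w=((hsv[...,0]>12)&(hsv[...,0]<28)&(hsv[...,1]>60)&(hsv[...,2]>150)).astype(np.uint8)
    w[:, :x0]=0; w[:,x1:]=0; w[:150]=0; w[230:]=0
    v,u=np.nonzero(w); return ray(s,np.c_[u,v],.084)[:,:2]
E
python3 - <<'E'
from h import *
import pickle
s=pickle.load(open("top0.pkl","rb"))
for n,a,b in(("blue",95,215),("green",265,390)):
    r=rails(s,a,b); print(n,np.round(r,4).tolist())
    r=[q for q in r if q[2]>.2]
    c=np.mean([q[:2] for q in r],0); t=np.radians(np.mean([q[4] for q in r])); Y=np.array([np.cos(t),np.sin(t)]); X=np.array([Y[1],-Y[0]])
    P=stripe(s,a,b,0,0)-c; print("centre",c,"shutter own y range",np.percentile(P@Y,[2,98]),"own x",np.percentile(P@X,[2,98]),len(P))
    for k in(-.145,-.02,-.0025): print(k,c+k*Y)
E
```

```text
blue [[0.6521, 0.1947, 0.2292, 0.053, 90.935], [0.583, 0.1518, 0.0683, 0.0112, 1.3199], [0.5326, 0.1934, 0.2293, 0.0179, 90.4123]]
centre [0.59234393 0.1940398 ] shutter own y range [-0.08723383  0.03808978] own x [-0.04931045  0.05229638] 1461
-0.145 [0.59404864 0.04904983]
-0.02 [0.59257906 0.17404118]
-0.0025 [0.59237332 0.19153997]
green [[0.6613, -0.1619, 0.0529, 0.0283, 89.7459], [0.6409, -0.1841, 0.2324, 0.0182, 103.1231], [0.5419, -0.2071, 0.2328, 0.019, 102.9537]]
centre [ 0.59142497 -0.19561273] shutter own y range [-0.08313936  0.01275392] own x [-0.04029358  0.04542336] 1426
-0.145 [ 0.62413765 -0.33687447]
-0.02 [ 0.59593707 -0.21509711]
-0.0025 [ 0.59198898 -0.19804828]
```

Request:
{"name": "send_rows", "arguments": {"motion": [{"x":-1.5,"y":-1.2,"jaw":0},{"x":-3.5,"y":-3.2,"jaw":0},{"x":-3.5,"y":-3.2,"jaw":0},{"x":-3.5,"y":-3.2,"jaw":0},{"x":-3.5,"y":-3.2,"jaw":0}], "grip_force": 20}}

```text
schema error: expected keys x, y, z, rx, ry, rz, jaw
```

Request:
{"name": "send_rows", "arguments": {"motion": [{"x":-3.5,"y":-3.2,"jaw":0},{"x":-3.5,"y":-3.2,"jaw":0},{"x":-3.5,"y":-3.2,"jaw":0},{"x":-3.5,"y":-3.2,"jaw":0},{"x":-3.5,"y":-3.2,"jaw":0}]}}

```text
schema error: expected keys x, y, z, rx, ry, rz, jaw
```

Request:
{"name": "send_rows", "arguments": {"motion": [{"rz":0.14,"jaw":0},{"rz":0.14,"jaw":0},{"rz":0.14,"jaw":0},{"rz":0.14,"jaw":0},{"rz":0.14,"jaw":0}]}}

```text
schema error: expected keys x, y, z, rx, ry, rz, jaw
```

```bash
cat >> h.py <<'E'
from scipy.spatial.transform import Rotation as R
def togo(target,yaw):
    "remaining shift in tool axes after the turn (cm), turn rz"
    s=get_state(); r=R.from_quat(s["eef_rot"]); t=np.radians(yaw); X=np.array([np.cos(t),np.sin(t),0]); Z=np.array([0,0,-1.])
    G=R.from_matrix(np.c_[X,np.cross(Z,X),Z]); d=np.array(target)-s["tool_pos"]
    print("t",round(s["clock"],2),"pos",s["tool_pos"].round(4),"F",s["contact_force"].round(1),"turn tool",(r.inv()*G).as_rotvec().round(4),"shift now cm",(r.inv().apply(d)*100).round(2),"shift after turn cm",(G.inv().apply(d)*100).round(2),"open",round(s["opening"],3))
E
python3 -c "
from h import *
togo([.6207,-.3222,.15],103.04)"
```

```text
t 0.1 pos [0.2771 0.5596 0.249 ] F [ 0.2 -1.7 -0.1] turn tool [-1.500e-03  8.000e-04  8.835e-01] shift now cm [-69.91 -63.76  10.01] shift after turn cm [-93.66  13.57   9.9 ] open 0.999
```

All keys are required in every row.

Request:
{"name": "send_rows", "arguments": {"motion": [{"x":-1.5,"y":-1.2,"z":0,"rx":0,"ry":0,"rz":0,"jaw":0},{"x":-3.5,"y":-3.2,"z":0,"rx":0,"ry":0,"rz":0,"jaw":0},{"x":-3.5,"y":-3.2,"z":0,"rx":0,"ry":0,"rz":0,"jaw":0},{"x":-3.5,"y":-3.2,"z":0,"rx":0,"ry":0,"rz":0,"jaw":0},{"x":-3.5,"y":-3.2,"z":0,"rx":0,"ry":0,"rz":0,"jaw":0}], "grip_force": 20}}

```text
clock: 0.6
tool_pos: [0.3544, 0.3639, 0.2495]
eef_rot: [0.228, 0.974, -0.0, -0.0]
contact_force: [1.6, -0.3, -1.0]
opening: 0.572
finger_force: 0.0
```

Request:
{"name": "send_rows", "arguments": {"motion": [{"x":-3.5,"y":-3.2,"z":0,"rx":0,"ry":0,"rz":0,"jaw":0},{"x":-3.5,"y":-3.2,"z":0,"rx":0,"ry":0,"rz":0,"jaw":0},{"x":-3.5,"y":-3.2,"z":0,"rx":0,"ry":0,"rz":0,"jaw":0},{"x":-3.5,"y":-3.2,"z":0,"rx":0,"ry":0,"rz":0,"jaw":0},{"x":-3.5,"y":-3.2,"z":0,"rx":0,"ry":0,"rz":0,"jaw":0}]}}

```text
clock: 1.1
tool_pos: [0.4402, 0.1429, 0.2496]
eef_rot: [0.228, 0.974, -0.0, -0.0]
contact_force: [1.0, 0.4, -0.6]
opening: 0.122
finger_force: 0.0
```

Request:
{"name": "send_rows", "arguments": {"motion": [{"x":0,"y":0,"z":0,"rx":0,"ry":0,"rz":0.14,"jaw":0},{"x":0,"y":0,"z":0,"rx":0,"ry":0,"rz":0.14,"jaw":0},{"x":0,"y":0,"z":0,"rx":0,"ry":0,"rz":0.14,"jaw":0},{"x":0,"y":0,"z":0,"rx":0,"ry":0,"rz":0.14,"jaw":0},{"x":0,"y":0,"z":0,"rx":0,"ry":0,"rz":0.14,"jaw":0}]}}

```text
clock: 1.6
tool_pos: [0.4397, 0.1447, 0.2495]
eef_rot: [0.55, 0.835, -0.0, -0.0]
contact_force: [-0.1, 1.4, 0.6]
opening: 0.01
finger_force: 0.0
```

```bash
python3 -c "
from h import *
togo([.6207,-.3222,.15],103.04)"
```

```text
t 1.6 pos [0.4397 0.1447 0.2495] F [-0.1  1.4  0.6] turn tool [-6.000e-04 -1.000e-04  1.775e-01] shift now cm [-50.04  -1.76   9.94] shift after turn cm [-49.57   7.1    9.95] open 0.01
```

Request:
{"name": "send_rows", "arguments": {"motion": [{"x":0,"y":0,"z":0,"rx":0,"ry":0,"rz":0.09,"jaw":0},{"x":0,"y":0,"z":0,"rx":0,"ry":0,"rz":0.0875,"jaw":0},{"x":-4.1,"y":0.6,"z":0,"rx":0,"ry":0,"rz":0,"jaw":0},{"x":-4.1,"y":0.6,"z":0,"rx":0,"ry":0,"rz":0,"jaw":0},{"x":-4.1,"y":0.6,"z":0,"rx":0,"ry":0,"rz":0,"jaw":0}]}}

```text
clock: 2.1
tool_pos: [0.4862, 0.0284, 0.2495]
eef_rot: [0.619, 0.785, -0.0, -0.0]
contact_force: [0.9, -0.2, -0.3]
opening: 0.002
finger_force: 0.0
```

Request:
{"name": "send_rows", "arguments": {"motion": [{"x":-4.1,"y":0.6,"z":0,"rx":0,"ry":0,"rz":0,"jaw":0},{"x":-4.1,"y":0.6,"z":0,"rx":0,"ry":0,"rz":0,"jaw":0},{"x":-4.1,"y":0.6,"z":0,"rx":0,"ry":0,"rz":0,"jaw":0},{"x":-4.1,"y":0.6,"z":0,"rx":0,"ry":0,"rz":0,"jaw":0},{"x":-4.1,"y":0.6,"z":0,"rx":0,"ry":0,"rz":0,"jaw":0}]}}

```text
clock: 2.6
tool_pos: [0.5627, -0.1647, 0.2494]
eef_rot: [0.62, 0.785, -0.0, -0.0]
contact_force: [0.0, 0.6, -0.3]
opening: 0.003
finger_force: 0.0
```

Request:
{"name": "send_rows", "arguments": {"motion": [{"x":-4.1,"y":0.6,"z":0,"rx":0,"ry":0,"rz":0,"jaw":0},{"x":-4.1,"y":0.6,"z":0,"rx":0,"ry":0,"rz":0,"jaw":0},{"x":-4.1,"y":0.6,"z":0,"rx":0,"ry":0,"rz":0,"jaw":0},{"x":-4.1,"y":0.6,"z":0,"rx":0,"ry":0,"rz":0,"jaw":0},{"x":0,"y":0,"z":3,"rx":0,"ry":0,"rz":0,"jaw":0}]}}

```text
clock: 3.1
tool_pos: [0.6262, -0.3265, 0.2227]
eef_rot: [0.623, 0.782, -0.001, 0.007]
contact_force: [0.5, -1.0, 0.2]
opening: 0.004
finger_force: 0.0
```

```bash
python3 -c "
from h import *
togo([.6207,-.3222,.078],103.04); s=snapshot('top'); save(s,'top1.png')
s=snapshot('side'); save(s,'side1.png')"
```

```text
t 3.1 pos [ 0.6262 -0.3265  0.2227] F [ 0.5 -1.   0.2] turn tool [ 0.0065  0.0115 -0.0019] shift now cm [ 0.71 -0.54 14.46] shift after turn cm [ 0.54 -0.44 14.47] open 0.004
```

View pics/side1.png

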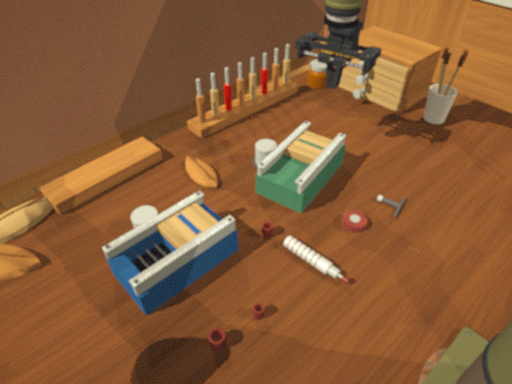

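The gripper is up at (340,50), beyond the open far end of the green box and clear of it. I'll descend.

Request:
{"name": "send_rows", "arguments": {"motion": [{"x":0,"y":-0.4,"z":2.5,"rx":0,"ry":0,"rz":0,"jaw":0},{"x":0,"y":0,"z":2.5,"rx":0,"ry":0,"rz":0,"jaw":0},{"x":0,"y":0,"z":2.5,"rx":0,"ry":0,"rz":0,"jaw":0},{"x":0,"y":0,"z":1.5,"rx":0,"ry":0,"rz":0,"jaw":0},{"x":0,"y":0,"z":0,"rx":0,"ry":0,"rz":0,"jaw":0}]}}

```text
clock: 3.7
tool_pos: [0.6187, -0.3162, 0.1279]
eef_rot: [0.619, 0.785, -0.0, -0.002]
contact_force: [-0.1, -0.2, -1.0]
opening: 0.006
finger_force: 0.0
```

```bash
python3 -c "
from h import *
togo([.6207,-.3222,.078],103.04)"
```

```text
t 3.7 pos [ 0.6187 -0.3162  0.1279] F [-0.1 -0.2 -1. ] turn tool [-0.0034 -0.0036  0.0073] shift now cm [-0.65  0.07  4.98] shift after turn cm [-0.63  0.06  4.99] open 0.006
```

Request:
{"name": "send_rows", "arguments": {"motion": [{"x":-0.6,"y":0.05,"z":0,"rx":0,"ry":0,"rz":0.007,"jaw":0},{"x":0,"y":0,"z":2,"rx":0,"ry":0,"rz":0,"jaw":0},{"x":0,"y":0,"z":2,"rx":0,"ry":0,"rz":0,"jaw":0},{"x":0,"y":0,"z":1,"rx":0,"ry":0,"rz":0,"jaw":0},{"x":0,"y":0,"z":0,"rx":0,"ry":0,"rz":0,"jaw":0}]}}

```text
clock: 4.2
tool_pos: [0.6216, -0.3238, 0.0794]
eef_rot: [0.623, 0.782, -0.0, -0.0]
contact_force: [-0.3, -0.7, 0.3]
opening: 0.005
finger_force: 0.0
```

```bash
python3 -c "
from h import *
togo([.594,-.2068,.078],103.04); s=snapshot('top'); save(s,'top2.png')
print(proj(s,get_state()['tool_pos']))"
```

```text
t 4.2 pos [ 0.6216 -0.3238  0.0794] F [-0.3 -0.7  0.3] turn tool [-0.0008 -0.0006 -0.0013] shift now cm [12.02 -0.07  0.14] shift after turn cm [12.02 -0.05  0.14] open 0.005
[[379.93046564 173.33391817]]
```

View pics/top2.png

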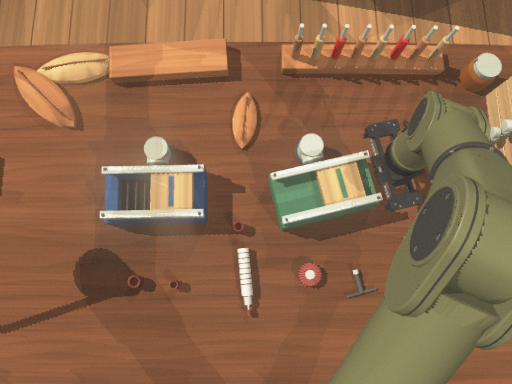

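The gripper stands just off the green box's right end (382,165), lined up between the rails. I'll push now.

Request:
{"name": "send_rows", "arguments": {"motion": [{"x":1,"y":0,"z":0.1,"rx":0,"ry":0,"rz":0,"jaw":0},{"x":1,"y":0,"z":0,"rx":0,"ry":0,"rz":0,"jaw":0},{"x":1,"y":0,"z":0,"rx":0,"ry":0,"rz":0,"jaw":0},{"x":1,"y":0,"z":0,"rx":0,"ry":0,"rz":0,"jaw":0},{"x":1,"y":0,"z":0,"rx":0,"ry":0,"rz":0,"jaw":0}]}}

```text
clock: 4.75
tool_pos: [0.6111, -0.2751, 0.0794]
eef_rot: [0.623, 0.783, -0.0, 0.001]
contact_force: [2.0, -2.4, 0.8]
opening: 0.005
finger_force: 1.4
```

Request:
{"name": "send_rows", "arguments": {"motion": [{"x":1,"y":0,"z":0,"rx":0,"ry":0,"rz":0,"jaw":0},{"x":1,"y":0,"z":0,"rx":0,"ry":0,"rz":0,"jaw":0},{"x":1,"y":0,"z":0,"rx":0,"ry":0,"rz":0,"jaw":0},{"x":1,"y":0,"z":0,"rx":0,"ry":0,"rz":0,"jaw":0},{"x":1,"y":0,"z":0,"rx":0,"ry":0,"rz":0,"jaw":0}]}}

```text
clock: 5.25
tool_pos: [0.5994, -0.2256, 0.0788]
eef_rot: [0.623, 0.782, 0.0, 0.0]
contact_force: [0.9, -2.8, 1.7]
opening: 0.005
finger_force: 1.4
```

```bash
python3 -c "
from h import *
togo([.594,-.2068,.078],103.04); s=snapshot('top'); save(s,'top3.png')"
```

```text
t 5.25 pos [ 0.5994 -0.2256  0.0788] F [ 0.9 -2.8  1.7] turn tool [ 0.0005  0.0002 -0.0011] shift now cm [ 1.95 -0.1   0.08] shift after turn cm [ 1.95 -0.1   0.08] open 0.005
```

Request:
{"name": "send_rows", "arguments": {"motion": [{"x":0.4,"y":0,"z":0,"rx":0,"ry":0,"rz":0,"jaw":0},{"x":0.4,"y":0,"z":0,"rx":0,"ry":0,"rz":0,"jaw":0},{"x":0.4,"y":0,"z":0,"rx":0,"ry":0,"rz":0,"jaw":0},{"x":0.3,"y":0,"z":0,"rx":0,"ry":0,"rz":0,"jaw":0},{"x":0.2,"y":0,"z":0,"rx":0,"ry":0,"rz":0,"jaw":0}]}}

```text
clock: 5.8
tool_pos: [0.5954, -0.2094, 0.0785]
eef_rot: [0.623, 0.783, 0.0, -0.0]
contact_force: [1.3, -1.3, -0.7]
opening: 0.006
finger_force: 1.1
```

Request:
{"name": "send_rows", "arguments": {"motion": [{"x":0.1,"y":0,"z":0,"rx":0,"ry":0,"rz":0,"jaw":0},{"x":0.1,"y":0,"z":0,"rx":0,"ry":0,"rz":0,"jaw":0},{"x":0.1,"y":0,"z":0,"rx":0,"ry":0,"rz":0,"jaw":0},{"x":0.1,"y":0,"z":0,"rx":0,"ry":0,"rz":0,"jaw":0},{"x":0,"y":0,"z":0,"rx":0,"ry":0,"rz":0,"jaw":0}]}}

```text
clock: 6.3
tool_pos: [0.5952, -0.2089, 0.0787]
eef_rot: [0.623, 0.782, -0.001, 0.002]
contact_force: [3.3, -6.4, -5.1]
opening: 0.006
finger_force: 3.8
```

Request:
{"name": "send_rows", "arguments": {"motion": [{"x":0.2,"y":0,"z":0,"rx":0,"ry":0,"rz":0,"jaw":0},{"x":0.2,"y":0,"z":0,"rx":0,"ry":0,"rz":0,"jaw":0},{"x":0.2,"y":0,"z":0,"rx":0,"ry":0,"rz":0,"jaw":0},{"x":0,"y":0,"z":0,"rx":0,"ry":0,"rz":0,"jaw":0},{"x":0,"y":0,"z":0,"rx":0,"ry":0,"rz":0,"jaw":0}]}}

```text
clock: 6.8
tool_pos: [0.5952, -0.2087, 0.0789]
eef_rot: [0.625, 0.781, -0.002, 0.006]
contact_force: [7.7, -16.3, -10.5]
opening: 0.0
finger_force: 8.6
```

```bash
python3 -c "
from h import *
togo([.594,-.2068,.078],103.04); s=snapshot('side'); cv2.imwrite('pics/side4.png',cv2.resize(s['img'][100:300,100:400,::-1],None,fx=2.5,fy=2.5))"
```

```text
t 6.8 pos [ 0.5952 -0.2087  0.0789] F [  7.7 -16.3 -10.5] turn tool [ 0.0037  0.0124 -0.006 ] shift now cm [ 0.22 -0.07  0.08] shift after turn cm [ 0.22 -0.07  0.09] open 0.0
```

View pics/side4.png

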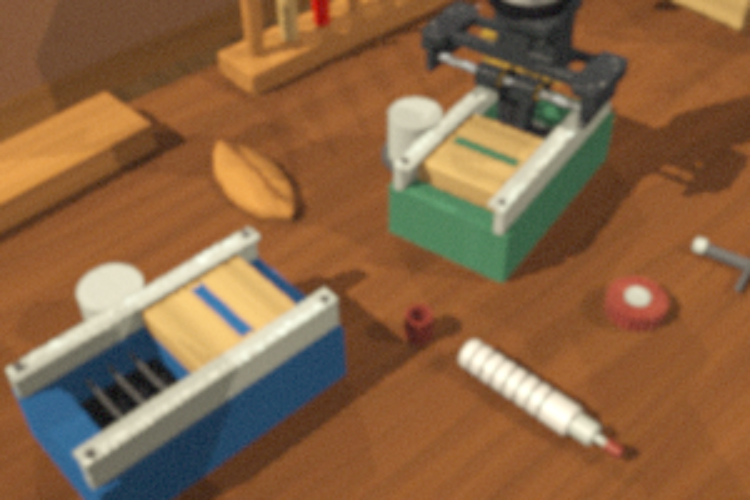

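The green shutter is against its near stop (stripe at 487,150) with 18 N of push and no further motion, so it is fully open. I'll back off and lift.

Request:
{"name": "send_rows", "arguments": {"motion": [{"x":-1,"y":0,"z":0,"rx":0,"ry":0,"rz":0,"jaw":0},{"x":-1,"y":0,"z":0,"rx":0,"ry":0,"rz":0,"jaw":0},{"x":-1,"y":0,"z":0,"rx":0,"ry":0,"rz":0,"jaw":0},{"x":0,"y":0,"z":-2,"rx":0,"ry":0,"rz":0,"jaw":0},{"x":0,"y":0,"z":-3,"rx":0,"ry":0,"rz":0,"jaw":0}]}}

```text
clock: 7.35
tool_pos: [0.5982, -0.2287, 0.1274]
eef_rot: [0.623, 0.782, -0.001, -0.003]
contact_force: [-0.3, -0.8, -0.8]
opening: 0.003
finger_force: 0.0
```

Request:
{"name": "send_rows", "arguments": {"motion": [{"x":0,"y":0,"z":-3,"rx":0,"ry":0,"rz":0,"jaw":0},{"x":0,"y":0,"z":-3,"rx":0,"ry":0,"rz":0,"jaw":0},{"x":0,"y":0,"z":0,"rx":0,"ry":0,"rz":0.11,"jaw":0},{"x":0,"y":0,"z":0,"rx":0,"ry":0,"rz":0.11,"jaw":0},{"x":0,"y":0,"z":0,"rx":0,"ry":0,"rz":0,"jaw":0}]}}

```text
clock: 7.85
tool_pos: [0.5998, -0.2286, 0.1889]
eef_rot: [0.705, 0.71, 0.0, -0.001]
contact_force: [0.9, -0.1, -0.2]
opening: 0.003
finger_force: 0.0
```

```bash
python3 -c "
from h import *
togo([.5845,.063,.18],90.45)"
```

```text
t 7.85 pos [ 0.5998 -0.2286  0.1889] F [ 0.9 -0.1 -0.2] turn tool [-0.0006 -0.0009 -0.001 ] shift now cm [29.17 -1.33  0.92] shift after turn cm [29.17 -1.3   0.89] open 0.003
```

Request:
{"name": "send_rows", "arguments": {"motion": [{"x":2.6,"y":-0.3,"z":0,"rx":0,"ry":0,"rz":0,"jaw":0},{"x":4,"y":-0.3,"z":0,"rx":0,"ry":0,"rz":0,"jaw":0},{"x":4,"y":-0.3,"z":0,"rx":0,"ry":0,"rz":0,"jaw":0},{"x":4,"y":-0.2,"z":0,"rx":0,"ry":0,"rz":0,"jaw":0},{"x":4,"y":-0.2,"z":0,"rx":0,"ry":0,"rz":0,"jaw":0}]}}

```text
clock: 8.35
tool_pos: [0.5851, -0.0416, 0.1884]
eef_rot: [0.704, 0.711, -0.0, -0.001]
contact_force: [0.4, -0.6, 0.4]
opening: 0.002
finger_force: 0.0
```

Request:
{"name": "send_rows", "arguments": {"motion": [{"x":4,"y":0,"z":0,"rx":0,"ry":0,"rz":0,"jaw":0},{"x":4,"y":0,"z":0,"rx":0,"ry":0,"rz":0,"jaw":0},{"x":2.5,"y":0,"z":0,"rx":0,"ry":0,"rz":0,"jaw":0},{"x":0,"y":0,"z":2,"rx":0,"ry":0,"rz":0,"jaw":0},{"x":0,"y":0,"z":2,"rx":0,"ry":0,"rz":0,"jaw":0}]}}

```text
clock: 8.85
tool_pos: [0.5851, 0.0637, 0.1485]
eef_rot: [0.703, 0.712, 0.001, -0.0]
contact_force: [0.2, 0.1, -0.0]
opening: 0.008
finger_force: 0.0
```

```bash
python3 -c "
from h import *
togo([.5845,.063,.078],90.45)"
```

```text
t 8.85 pos [0.5851 0.0637 0.1485] F [ 0.2  0.1 -0. ] turn tool [ 0.0004 -0.0014  0.0049] shift now cm [-0.08 -0.07  7.05] shift after turn cm [-0.07 -0.06  7.05] open 0.008
```

Request:
{"name": "send_rows", "arguments": {"motion": [{"x":-0.1,"y":-0.05,"z":1.7,"rx":0,"ry":0,"rz":0,"jaw":0},{"x":0,"y":0,"z":1.8,"rx":0,"ry":0,"rz":0,"jaw":0},{"x":0,"y":0,"z":1.8,"rx":0,"ry":0,"rz":0,"jaw":0},{"x":0,"y":0,"z":1.7,"rx":0,"ry":0,"rz":0,"jaw":0},{"x":0,"y":0,"z":0,"rx":0,"ry":0,"rz":0,"jaw":0}]}}

```text
clock: 9.35
tool_pos: [0.5826, 0.0608, 0.0765]
eef_rot: [0.704, 0.71, -0.002, -0.002]
contact_force: [0.4, 0.5, 0.3]
opening: 0.004
finger_force: 0.0
```

```bash
python3 -c "
from h import *
togo([.5834,.1795,.078],90.45); s=snapshot('side'); cv2.imwrite('pics/side5.png',cv2.resize(s['img'][100:300,100:400,::-1],None,fx=2.5,fy=2.5))"
```

```text
t 9.35 pos [0.5826 0.0608 0.0765] F [0.4 0.5 0.3] turn tool [-0.0055 -0.0003  0.0014] shift now cm [11.87  0.19 -0.15] shift after turn cm [11.87  0.17 -0.15] open 0.004
```

View pics/side5.png

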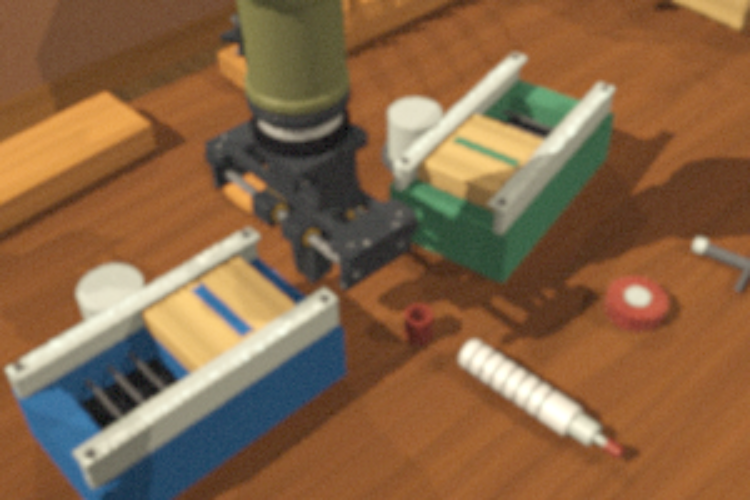

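The fingers (312,262) stand off the blue box's right end, in line with its shutter; the green shutter has stayed open. I'll push.

Request:
{"name": "send_rows", "arguments": {"motion": [{"x":1,"y":0.1,"z":-0.1,"rx":0,"ry":0,"rz":0,"jaw":0},{"x":1,"y":0,"z":0,"rx":0,"ry":0,"rz":0,"jaw":0},{"x":1,"y":0,"z":0,"rx":0,"ry":0,"rz":0,"jaw":0},{"x":1,"y":0,"z":0,"rx":0,"ry":0,"rz":0,"jaw":0},{"x":1,"y":0,"z":0,"rx":0,"ry":0,"rz":0,"jaw":0}]}}

```text
clock: 9.9
tool_pos: [0.5856, 0.1109, 0.0803]
eef_rot: [0.705, 0.709, -0.0, 0.001]
contact_force: [1.1, -2.2, 2.5]
opening: 0.003
finger_force: 1.4
```

Request:
{"name": "send_rows", "arguments": {"motion": [{"x":1,"y":0,"z":0,"rx":0,"ry":0,"rz":0,"jaw":0},{"x":1,"y":0,"z":0,"rx":0,"ry":0,"rz":0,"jaw":0},{"x":1,"y":0,"z":0,"rx":0,"ry":0,"rz":0,"jaw":0},{"x":1,"y":0,"z":0,"rx":0,"ry":0,"rz":0,"jaw":0},{"x":0.8,"y":0,"z":0,"rx":0,"ry":0,"rz":0,"jaw":0}]}}

```text
clock: 10.4
tool_pos: [0.5849, 0.1598, 0.0797]
eef_rot: [0.705, 0.71, 0.0, -0.0]
contact_force: [-0.3, -3.1, 1.5]
opening: 0.006
finger_force: 1.3
```

Request:
{"name": "send_rows", "arguments": {"motion": [{"x":0.4,"y":0,"z":0,"rx":0,"ry":0,"rz":0,"jaw":0},{"x":0.4,"y":0,"z":0,"rx":0,"ry":0,"rz":0,"jaw":0},{"x":0.4,"y":0,"z":0,"rx":0,"ry":0,"rz":0,"jaw":0},{"x":0.3,"y":0,"z":0,"rx":0,"ry":0,"rz":0,"jaw":0},{"x":0.2,"y":0,"z":0,"rx":0,"ry":0,"rz":0,"jaw":0}]}}

```text
clock: 10.9
tool_pos: [0.5847, 0.1758, 0.0796]
eef_rot: [0.705, 0.709, -0.0, -0.0]
contact_force: [-0.3, -2.5, 1.2]
opening: 0.004
finger_force: 1.1
```

Request:
{"name": "send_rows", "arguments": {"motion": [{"x":0.1,"y":0,"z":0,"rx":0,"ry":0,"rz":0,"jaw":0},{"x":0.1,"y":0,"z":0,"rx":0,"ry":0,"rz":0,"jaw":0},{"x":0.1,"y":0,"z":0,"rx":0,"ry":0,"rz":0,"jaw":0},{"x":0.1,"y":0,"z":0,"rx":0,"ry":0,"rz":0,"jaw":0},{"x":0,"y":0,"z":0,"rx":0,"ry":0,"rz":0,"jaw":0}]}}

```text
clock: 11.4
tool_pos: [0.5847, 0.1799, 0.0796]
eef_rot: [0.705, 0.709, -0.0, -0.0]
contact_force: [-1.0, -1.3, 0.8]
opening: 0.005
finger_force: 0.8
```

Still sliding, so the stop isn't reached yet; I'll continue gently.

Request:
{"name": "send_rows", "arguments": {"motion": [{"x":0.2,"y":0,"z":0,"rx":0,"ry":0,"rz":0,"jaw":0},{"x":0.2,"y":0,"z":0,"rx":0,"ry":0,"rz":0,"jaw":0},{"x":0.2,"y":0,"z":0,"rx":0,"ry":0,"rz":0,"jaw":0},{"x":0.2,"y":0,"z":0,"rx":0,"ry":0,"rz":0,"jaw":0},{"x":0,"y":0,"z":0,"rx":0,"ry":0,"rz":0,"jaw":0}]}}

```text
clock: 11.9
tool_pos: [0.5846, 0.1828, 0.0797]
eef_rot: [0.706, 0.708, -0.003, 0.002]
contact_force: [-1.5, -9.7, 4.5]
opening: 0.005
finger_force: 5.0
```

Request:
{"name": "send_rows", "arguments": {"motion": [{"x":0.2,"y":0,"z":0,"rx":0,"ry":0,"rz":0,"jaw":0},{"x":0.2,"y":0,"z":0,"rx":0,"ry":0,"rz":0,"jaw":0},{"x":0.1,"y":0,"z":0,"rx":0,"ry":0,"rz":0,"jaw":0},{"x":0,"y":0,"z":0,"rx":0,"ry":0,"rz":0,"jaw":0},{"x":0,"y":0,"z":0,"rx":0,"ry":0,"rz":0,"jaw":0}]}}

```text
clock: 12.4
tool_pos: [0.5846, 0.1829, 0.0797]
eef_rot: [0.707, 0.707, -0.005, 0.003]
contact_force: [-1.7, -17.0, 6.0]
opening: 0.006
finger_force: 8.7
```

Request:
{"name": "send_rows", "arguments": {"motion": [{"x":-1,"y":0,"z":0,"rx":0,"ry":0,"rz":0,"jaw":0},{"x":-1,"y":0,"z":0,"rx":0,"ry":0,"rz":0,"jaw":0},{"x":-1,"y":0,"z":0,"rx":0,"ry":0,"rz":0,"jaw":0},{"x":0,"y":0,"z":-2,"rx":0,"ry":0,"rz":0,"jaw":0},{"x":0,"y":0,"z":-3,"rx":0,"ry":0,"rz":0,"jaw":0}]}}

```text
clock: 12.9
tool_pos: [0.5837, 0.1626, 0.1287]
eef_rot: [0.705, 0.709, -0.001, -0.001]
contact_force: [0.5, 0.5, -0.9]
opening: 0.008
finger_force: 0.0
```

Request:
{"name": "send_rows", "arguments": {"motion": [{"x":0,"y":0,"z":-3,"rx":0,"ry":0,"rz":0,"jaw":0},{"x":0,"y":0,"z":-4,"rx":0,"ry":0,"rz":0,"jaw":0},{"x":0,"y":0,"z":-4,"rx":0,"ry":0,"rz":0,"jaw":0},{"x":0,"y":0,"z":-3,"rx":0,"ry":0,"rz":0,"jaw":0},{"x":0,"y":0,"z":0,"rx":0,"ry":0,"rz":0,"jaw":0}]}}

```text
clock: 13.4
tool_pos: [0.5877, 0.1638, 0.2745]
eef_rot: [0.705, 0.71, 0.005, 0.002]
contact_force: [0.5, -0.7, 0.2]
opening: 0.005
finger_force: 0.0
```

```bash
python3 -c "
from h import *
s=snapshot('side'); cv2.imwrite('pics/side6.png',cv2.resize(s['img'][100:300,100:400,::-1],None,fx=2.5,fy=2.5))"
```

```text
(no output)
```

View pics/side6.png

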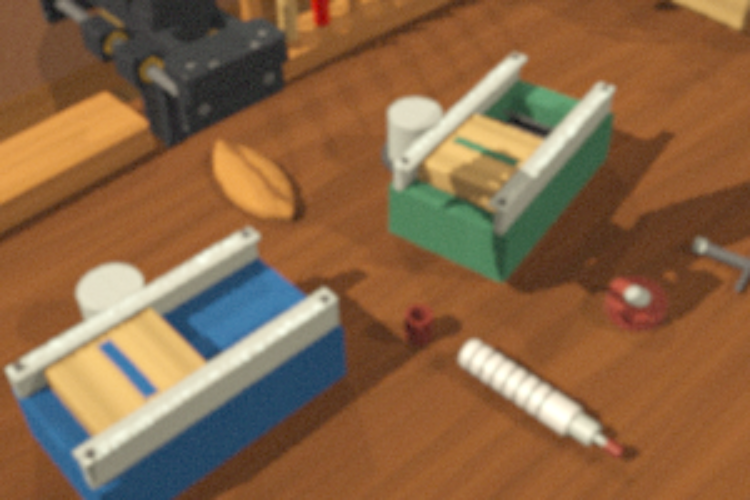

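The blue shutter is at its left stop and covers the grille (stripe at 128,368). The green shutter is still open, the gripper is clear, and the loose items haven't moved.

```bash
python3 -c "
from plant import *
print(finish_job())"
```

```text
the job is handed in; nothing more can be done
None
```

I pushed the green shutter fully open to its stop first, then the blue one fully shut to its stop, without the arm touching anything else; the job is handed in at about 13.5 s of the 48 s limit.

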